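# Put the horseshoe magnet away in its drawer pocket

## Robot

A 6-joint arm with a two-finger parallel gripper is mounted at the origin on the work surface. World frame = base frame: x ahead of the robot, y to its left, z up, the work surface at z = 0. Lengths are in mm, angles in degrees, forces in N, time in s.
With the tool pointing down it reaches from about 300 to 850 mm from the base axis. Payload 4.2 kg.
Tool frame: the origin (TCP) lies midway between the tips of the shut fingers; the grasp point (between the pads) lies 19 mm behind it (env.hold_point_z is the z of the grasp point in the tool frame, in mm); z points along the fingers, y is the direction in which the jaws open and shut (so a half turn about z gives the same grasp; the last joint's range is limited). The gripper opens to 91 mm and grips with 3 to 60 N. Pads are 32 mm wide; open, the fingers measure 118 mm over their backs; the gripper's body (76 mm by 178 mm) begins 60 mm behind the grasp point.
Start: joints at [-70.015, 18.312, 89.639, -0, 72.044, -1.146], TCP at [207.29, -536.353, 213.976] pointing down, gripper open.
Joint ranges: [-177.97, 177.97], [-48.28, 115.42], [12.27, 149.76], [-77.06, 257.06], [2.81, 150.46], [-146.56, 146.56]. Speed limits (degrees/s): [147.25, 147.25, 180, 180, 180, 180].

## Interface

Orientations are given as [roll, pitch, yaw] about the fixed x, y, z axes, in that order (R = Rz(yaw) Ry(pitch) Rx(roll)).
In Python, from workcell import env, grab_frame, camera_params, spotter gives the robot as it stands. The module is installed in compiled form; this text tells all that it offers.
- The arm moves only by the shell command python3 -m jog 'ROWS' [FORCE]. ROWS is text: rows parted by semicolons, each of 7 numbers parted by spaces: the turn, a rotation vector about the world's x, y, z in units of 5 degrees (1.0 is 5 degrees), then the shift along the world's x, y, z in units of 25 mm (1.0 is 25 mm), then the opening, from 0 (shut) to 1 (fully open). A call has 1 to 5 rows; each row is the pose to reach, as a shift and turn from the pose commanded when the call began; what a row does not reach only later rows make up. A row lasts 1/8 s, in which the tool goes at most 62.5 mm and 10.7 degrees, less where a joint would pass 70% of its speed; a pose out of reach is approached as far as the arm can. A call with a gripper value outside its range is refused whole. The fingers move at their own pace and stop on an object; FORCE is the grip in N (left out, the last holds). Time passes only in rows, so rows that repeat a pose let the fingers close. It gives the time, the measured TCP pose, the force and the opening at its end, in the units of the state.
- env.state(): the state, without advancing time (a new reading comes with each control period).
- grab_frame(name): name is "side" or "top" or "wrist"; returns the picture (480x640x3 uint8, red, green, blue); there is no depth.
- camera_params(name): a dict with "K" (3x3 intrinsics, pixels), "rvec" (rotation vector, rad) and "tvec" (3), from world to camera coordinates, as OpenCV has them. Camera axes: x right, y down, z forward; pixel columns grow to the right and rows downward; lengths in mm; the calibration is good to about 2 mm. A picture is of the moment at which its call begins: read the wrist's pose just before it. camera_params takes no time and is no camera call; for the wrist camera it gives the pose at the moment of the call.
- env.job_done(): hands the job in, once; it reports no verdict.
Trained networks look in the newest picture that a camera, given by its name, has taken for a name from the list of things; names that differ only in an ending like _2 or _b are one class to them, and where a whole thing is asked for, a point or a joint stands for the part that bears it (a point fixed in the world has none). Each returns a list of dicts, best first, with "conf" (0 to 1); they miss things now and then, are a little off and sometimes report something else, mostly with a low value. They report only what shows in the picture. A call takes as long as a camera call. They do not tell look-alikes from the thing itself.
- spotter.look_for(query, camera): "box" ([left, top, width, height] in pixels, round what is visible of it).
- spotter.trace(query, camera): "region" (480x640 bool, what is visible of it) and "box" ([left, top, width, height] in pixels, round what is visible of it).
The state is a dict: "time_s": time; "qpos": joint angles; "qvel": joint speeds; "effort": joint torques, N m; "ee_pos": TCP position; "ee_rot": TCP orientation; "force": force on the tool from outside, world axes, zero at the start; "torque": the same for the moment, N m; "gripper_width": finger opening in mm.
Only numpy, scipy, OpenCV 4.12 (cv2) and the standard library are available. Lean on these libraries where they do the work, as an engineer would, in place of code of your own. Each camera call takes 0.05 s, during which the arm holds its last target. There are 200 camera calls.

## Task

Pull the drawer of the small white drawer unit all the way out to its stop, then put the horseshoe magnet away in the horseshoe-shaped pocket inside: set it down (do not drop it) so that it lies flat and fully home in the pocket. Leave the drawer fully out and do not disturb the ring magnet, the cup of pens, the clothespin or the jar.

Things in the scene. Friction and masses are not known exactly. Their poses are not given: they have to be found in the camera images.
- magnet: Horseshoe magnet, dark steel, bright pole tips, loose, lying flat: 72 mm long (x), 60 wide over its two parallel legs (y), 22 thick (z), 0.3 kg. Bar 14 mm wide, gap between legs 32. Origin on its underside at the middle of the 72 x 60 outline; +x to the round crown, -x to the pole tips. Legs straight from x = -36 to +6 mm, then a half circle.
- drawer (a joint): Drawer of the unit. Value in m: 0 shut, 0.130 fully out at its stop. It stays where it is left (about 3 N to move). Its front rises to 80 mm above the counter; the front's back face lies 50 mm from the pocket centre. The flat insert top round the pocket is 150 mm wide, 49 mm above the counter.
- unit: Small white low drawer unit, fixed: 180 mm wide (y), 220 deep (x), 88 high, one drawer that pulls out toward -x. Origin on the counter under the middle of its front edge, body toward +x. With the drawer fully out the front edge lies 80 mm behind the pocket centre.
- handle (a point): Middle of the drawer's straight steel bar handle: bar 10 mm thick, 100 mm long along y, axis 38 mm in front of the drawer front and 55 mm above the counter. Moves with the drawer. Drawer frame: -x is the way it pulls out, z up.
- pocket (a point): Centre of the floor of the horseshoe pocket in the drawer's grey insert, 40 mm above the counter; moves with the drawer, has its axes. Pocket 9 mm deep, 2 mm play all round, bevelled lip (2.5 mm wide), a tongue between the legs. Home = magnet origin here, its x along this x: crown to the back (+x), poles to the handle. It then stands 13 mm proud.
- ring_magnet: Bystander: flat dark ring magnet, 50 mm across, 22 mm hole, 14 mm high, loose on the counter. Origin at its underside's centre.
- pen_cup: Bystander: white ceramic cup, 76 mm across, 95 mm high, with pens up to 150 mm high, loose. Origin at its underside's centre.
- clothespin: Bystander: wooden clothespin lying on the counter, 74 mm long (x), 10 mm wide, 12 mm high, loose.
- jar: Bystander: small white jar, 48 mm across, 75 mm high, loose. Origin at its underside's centre.
- caddy: Bystander, fixed: stainless clothespin caddy 100 x 160 mm, 140 mm high to its handle. Origin at its underside's centre.
There are look-alikes about, which are no part of the job. Leave any green or red look-alike of the magnet alone.

How it is judged:
By the outcome, as a careful person would: the job done as asked, in the order asked, and still so for the second after the job is handed in, with the robot touching nothing.
It also fails if it takes over 64 s, if anything falls off the work surface, if the arm or the gripper's body presses on something with over 40 N, if the wrist force passes 120 N, or if a joint passes its speed limit or range.

## Working session

There is one attempt and no reset: what is moved stays moved. The work goes in short steps, Python scripts to look and compute and a shell command to move; the robot and the scene stay as the last step left them, time stands still between calls to the robot, and variables do not carry over. Pictures are saved under pics/ and viewed, about 8 in all and at most 12, crops included, and the job is handed in when it is done.

```bash
mkdir -p pics; cat > h.py <<'E'
import numpy as np,cv2
from workcell import env,grab_frame,camera_params,spotter
def cam(n):
    p=camera_params(n);R=cv2.Rodrigues(np.array(p['rvec'],float))[0];return np.array(p['K'],float),R,np.array(p['tvec'],float).ravel()
def px2w(n,uv,z,c=None):
    K,R,t=c or cam(n);d=R.T@np.linalg.inv(K)@np.array([uv[0],uv[1],1.]);o=-R.T@t
    return o+d*(z-o[2])/d[2]
def w2px(n,P,c=None):
    K,R,t=c or cam(n);q=K@(R@np.array(P,float)+t);return q[:2]/q[2]
def save(im,f): cv2.imwrite('pics/'+f,im[:,:,::-1])
E
python3 - <<'E'
from h import *
a=grab_frame('top');
for q in ['magnet','handle','unit','pen_cup','jar','clothespin','ring_magnet','caddy']:
    print(q,[(round(d['conf'],2),[int(v) for v in d['box']]) for d in spotter.look_for(q,'top')][:4])
b=grab_frame('side')
for q in ['magnet','handle','unit']:
    print(q,[(round(d['conf'],2),[int(v) for v in d['box']]) for d in spotter.look_for(q,'side')][:4])
save(a,'top0.png');save(b,'side0.png')
for n in('top','side'):
    K,R,t=cam(n);print(n,-R.T@t,K[0,0])
print(env.state()['time_s'],env.hold_point_z)
E
```

```text
magnet [(0.91, [439, 250, 32, 30]), (0.81, [388, 237, 33, 31]), (0.75, [220, 230, 85, 34]), (0.59, [338, 224, 26, 33])]
handle [(0.95, [220, 227, 85, 37])]
unit [(0.68, [214, 132, 92, 131]), (0.38, [49, 259, 104, 64])]
pen_cup [(0.89, [468, 189, 46, 37])]
jar [(0.62, [352, 155, 22, 24])]
clothespin [(0.45, [502, 255, 8, 34])]
ring_magnet [(0.85, [430, 314, 26, 21])]
caddy [(0.58, [51, 260, 101, 63])]
magnet [(0.78, [326, 270, 32, 23]), (0.7, [344, 336, 36, 30]), (0.57, [336, 301, 30, 25])]
handle [(0.57, [287, 209, 42, 52])]
unit [(0.66, [292, 185, 119, 76]), (0.33, [279, 348, 23, 21])]
top [ 455.71431213   19.6057797  1343.21373402] 599.7113476156626
side [  181.95577462 -1103.76723393   804.21775603] 587.2349550795119
0.65 -18.8
```

View pics/top0.png

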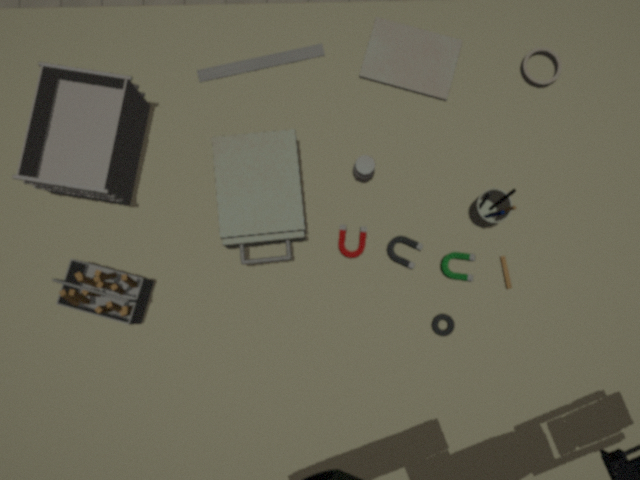

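View pics/side0.png

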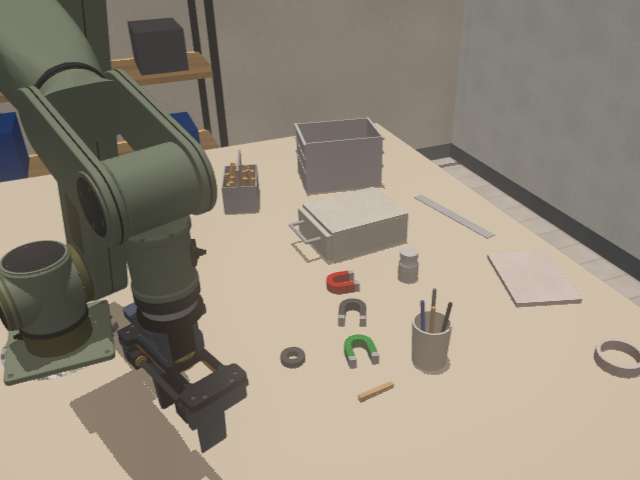

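The top view shows three horseshoes: red (352,243), dark (404,251) and green (458,266). The dark one fits the "dark steel" description, and its crown points left (+y). The drawer handle bar is at about (267,260). Next I'll measure these and confirm with a crop.

```bash
python3 - <<'E'
from h import *
a=grab_frame('top');c=cam('top')
for q in ['magnet','handle','unit']:
    for d in spotter.trace(q,'top'):
        m=d['region'].astype(np.uint8); r=cv2.boxPoints(cv2.minAreaRect(cv2.findNonZero(m)))
        z={'magnet':22,'handle':55,'unit':88}[q]
        print(q,round(d['conf'],2),[int(v) for v in d['box']],'cen',np.argwhere(m)[:,::-1].mean(0).round(1),[px2w('top',p,z,c)[:2].round().tolist() for p in r])
for n,uv,z in [('barL',(244,261),60),('barR',(291,258),60),('jar',(364,168),40),('cup',(491,207),50),('ring',(443,324),14),('unitFL',(222,240),88),('unitFR',(304,235),88),('unitBL',(214,138),88),('unitBR',(295,131),88)]:
    print(n,px2w('top',uv,z,c)[:2].round())
g=cv2.resize(a[215:295,320:480],None,fx=4,fy=4,interpolation=cv2.INTER_CUBIC)
h=cv2.resize(a[120:280,200:320],None,fx=3,fy=3,interpolation=cv2.INTER_CUBIC)
o=np.zeros((320+0,640,3),np.uint8);o[:320]=g
o2=np.zeros((480,360,3),np.uint8);o2[:]=h
w=np.zeros((600,800,3),np.uint8);h2=cv2.resize(a[120:280,200:320],None,fx=1.75*1,fy=1.75,interpolation=cv2.INTER_CUBIC)
w[:320,:640]=g;w[320:,:210]=h2
save(w,'crop1.png')
E
```

```text
magnet 0.95 [385, 237, 36, 31] cen [402.1 249.5] [[585.0, -119.0], [642.0, -147.0], [611.0, -210.0], [555.0, -183.0]]
magnet 0.82 [338, 224, 24, 34] cen [352.3 243. ] [[588.0, -20.0], [658.0, -28.0], [651.0, -86.0], [581.0, -78.0]]
magnet 0.59 [440, 249, 34, 30] cen [455.9 265.2] [[537.0, -241.0], [598.0, -252.0], [587.0, -325.0], [526.0, -314.0]]
handle 0.57 [221, 227, 82, 37] cen [264.8 243.2] [[630.0, 232.0], [645.0, 51.0], [583.0, 46.0], [569.0, 226.0]]
handle 0.28 [211, 129, 96, 132] cen [258.8 190.7] [[858.0, 254.0], [871.0, 66.0], [581.0, 45.0], [569.0, 229.0]]
unit 0.8 [212, 131, 93, 131] cen [258.8 190.9] [[846.0, 252.0], [862.0, 66.0], [580.0, 42.0], [565.0, 224.0]]
barL [577. 182.]
barR [582.  81.]
jar [781. -83.]
cup [ 686. -358.]
ring [ 433. -248.]
unitFL [620. 225.]
unitFR [627.  52.]
unitBL [842. 242.]
unitBR [854.  67.]
```

View pics/crop1.png

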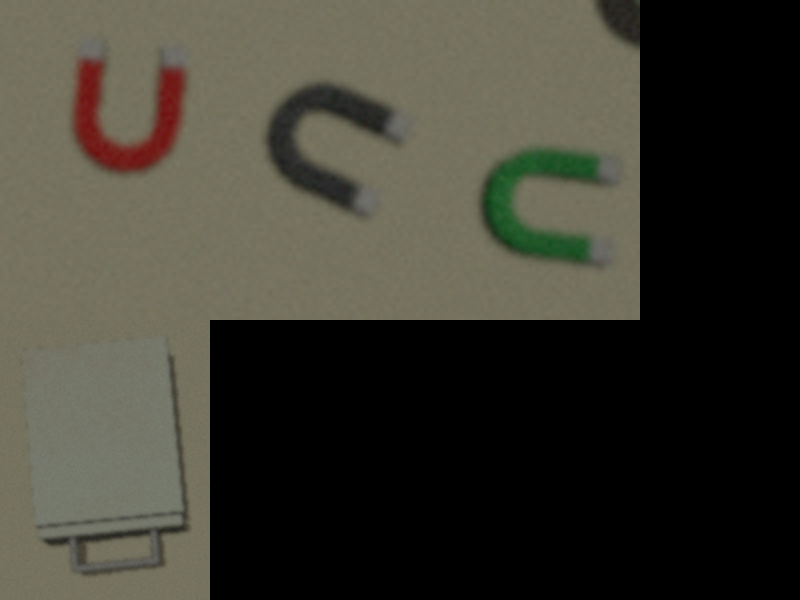

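The crop confirms it: dark bar with bright tips at centre top-px ≈(402,250), world ≈(598,-165), crown yaw ≈64°. The unit yaw is about 4.7° and the handle is at about (579,131). Both sizes match what was given. I'll move toward the handle first.

```bash
python3 - <<'E'
from h import *
s=env.state();print(s['time_s'],s['ee_pos'],s['ee_rot'],s['gripper_width'])
R=None
from scipy.spatial.transform import Rotation as Ro
R=Ro.from_euler('xyz',s['ee_rot'],degrees=True).as_matrix();print(R.round(3))
E
python3 -m jog '0 0 0 0 0 1 1; 0 0 0 0 2 1 0.6;0 0 0 1 4 1 0.3;0 0 0 2 6 1 0.3;0 0 0 3.5 8.5 1 0.3'
```

```text
0.85 [ 207.27525496 -536.35096092  213.98933291] [1.79993607e+02 3.31312734e-04 2.11294901e+01] 91.48133199959805
[[ 0.933  0.36   0.   ]
 [ 0.36  -0.933 -0.   ]
 [-0.     0.    -1.   ]]
time_s: 1.48
ee_pos: [289.8, -331.4, 239.2]
ee_rot: [179.9, -0.0, 21.0]
force: [1.5, -0.2, 1.2]
gripper_width: 53.9
```

```bash

python3 -m jog '0 0 2 2 3 0 0.3;0 0 4 4 6 0 0.3;0 0 6 6 8 0 0.3;0 0 8 7 10 0 0.3;0 0 10 8 12 0 0.3'
python3 -m jog '0 0 2 1 2 0 0.3;0 0 4 2 4 0 0.3;0 0 4.7 2.5 5 -0.5 0.3;0 0 4.7 2.5 6 -1 0.3;0 0 4.7 2.5 6 -1 0.3'
python3 - <<'E'
from h import *
s=env.state();c=cam('wrist');a=grab_frame('wrist');save(a,'w1.png');print(s['ee_pos'],s['ee_rot'],s['gripper_width'])
K,R,t=c;print('cam',(-R.T@t).round(),R.round(2))
print('expected handle px',w2px('wrist',[579,131,55],c))
for d in spotter.trace('handle','wrist'): print(round(d['conf'],2),[int(v) for v in d['box']])
E
```

```text
time_s: 2.1
ee_pos: [466.2, -73.0, 239.2]
ee_rot: [179.9, 0.0, 71.5]
force: [0.7, -1.0, 1.2]
gripper_width: 27.2
time_s: 2.72
ee_pos: [526.9, 76.3, 212.9]
ee_rot: [-179.9, 0.0, 94.8]
force: [0.4, 0.0, -0.2]
gripper_width: 27.8
[526.93436229  76.32219028 212.94657233] [-1.79868310e+02  4.40774167e-03  9.47786738e+01] 27.776071357342197
cam [520. 151. 384.] [[ 1.    0.08 -0.  ]
 [ 0.08 -0.96  0.27]
 [ 0.02 -0.27 -0.96]]
expected handle px [382.80667957 168.93622011]
0.58 [379, 45, 88, 217]
```

View pics/w1.png

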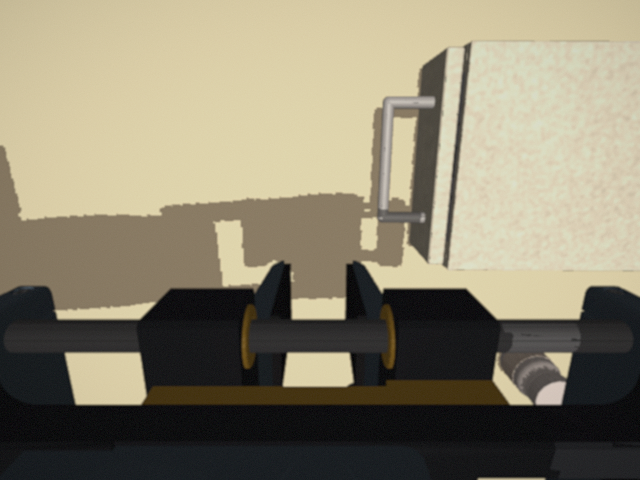

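The handle bar runs from (388,101) to (383,217), with the drawer front to its right and the jar at (535,375).

```bash
python3 - <<'E'
from h import *
c=cam('wrist');a=px2w('wrist',(388.5,101),57,c);b=px2w('wrist',(383,217),57,c);p=(a+b)/2
print(a,b,p,np.linalg.norm(a-b),np.degrees(np.arctan2(a[0]-b[0],b[1]-a[1])))
s=env.state();print((p-s['ee_pos'])/25,(36-s['ee_pos'][2])/25)
for uv in [(447,47),(430,266),(463,47),(444,268)]: print(px2w('wrist',uv,80 if uv[0] in(447,430) else 88,c))
E
```

```text
[577.57428472 186.43113043  57.        ] [585.9686239   85.74200657  57.        ] [581.77145431 136.0865685   57.        ] 101.0384312692422 -175.23433586010142
[ 2.16700838  2.45126152 -6.28918637] -7.129186370248471
[613.02136328 225.97133285  80.        ]
[629.1895413   49.14369816  80.        ]
[622.47977833 224.94338295  88.        ]
[638.84878702  50.93768481  88.        ]
```

```bash

python3 -m jog '0 0 0 2.2 2.4 -1 0.3;0 0 0 2.2 2.4 -3 0.3;0 0 0 2.2 2.4 -5 0.3;0 0 0 2.2 2.4 -6.5 0.3;0 0 0 2.2 2.4 -7.1 0.3'
python3 -m jog '0 0 0 0 0 0 0.3;0 0 0 0 0 0 0.1;0 0 0 0 0 0 0;0 0 0 0 0 0 0;0 0 0 0 0 0 0' 30
python3 -m jog '0 0 0 -0.6 -0.05 0 0;0 0 0 -1.2 -0.1 0 0;0 0 0 -1.8 -0.15 0 0;0 0 0 -2.4 -0.2 0 0;0 0 0 -3 -0.25 0 0'
```

```text
time_s: 3.45
ee_pos: [581.8, 133.8, 35.0]
ee_rot: [-179.9, 0.0, 94.6]
force: [0.1, -0.1, 0.4]
gripper_width: 27.4
time_s: 4.08
ee_pos: [582.7, 135.1, 38.1]
ee_rot: [179.9, 0.0, 94.6]
force: [-2.0, -1.1, 6.2]
gripper_width: 9.0
time_s: 4.7
ee_pos: [508.6, 129.2, 38.1]
ee_rot: [179.7, -0.0, 94.6]
force: [3.1, 0.1, 6.0]
gripper_width: 9.0
```

```bash

python3 -m jog '0 0 0 -0.6 -0.05 0 0;0 0 0 -1.2 -0.1 0 0;0 0 0 -1.7 -0.14 0 0;0 0 0 -2.1 -0.17 0 0;0 0 0 -2.1 -0.17 0 0'
python3 -m jog '0 0 0 -0.1 -0.01 0 0;0 0 0 -0.17 -0.015 0 0;0 0 0 -0.17 -0.015 0 0'
```

```text
time_s: 5.32
ee_pos: [454.4, 124.9, 38.1]
ee_rot: [179.9, -0.0, 94.6]
force: [-1.2, -0.4, 13.2]
gripper_width: 9.2
time_s: 5.7
ee_pos: [453.1, 124.8, 38.1]
ee_rot: [179.6, -0.0, 94.7]
force: [4.0, -0.4, 5.7]
gripper_width: 9.1
```

```bash

python3 -m jog '0 0 0 -0.08 -0.007 0 0;0 0 0 -0.16 -0.014 0 0;0 0 0 -0.16 -0.014 0 0'
```

```text
time_s: 6.08
ee_pos: [453.2, 124.8, 38.2]
ee_rot: [179.1, -0.1, 94.7]
force: [14.6, -1.5, -4.2]
gripper_width: 9.2
```

The drawer is at its stop: the force rises with no further motion. I'll release and lift.

```bash

python3 -m jog '0 0 0 0.16 0.014 0 0;0 0 0 0.16 0.014 0 0.15;0 0 0 0.16 0.014 0 0.27;0 0 0 0.16 0.014 0 0.27;0 0 0 0.16 0.014 0.5 0.27'
python3 -m jog '0 0 0 0 0 2 0.27;0 0 0 0 0 4 0.27;0 0 0 0 0 6 0.27;0 0 0 0 0 8 0.5;0 0 0 0 0 8 0.7'
python3 - <<'E'
from h import *
s=env.state();print(s['ee_pos'],s['ee_rot'],s['gripper_width'])
print(((np.array([582,-165,240])-s['ee_pos'])/25).round(2))
a=grab_frame('wrist');save(a,'w2.png')
E
```

```text
time_s: 6.7
ee_pos: [449.2, 123.9, 48.4]
ee_rot: [-179.8, 0.0, 94.6]
force: [0.3, 0.1, 0.2]
gripper_width: 24.6
time_s: 7.32
ee_pos: [452.7, 124.8, 253.6]
ee_rot: [179.5, -0.1, 94.6]
force: [0.3, -0.5, -0.7]
gripper_width: 41.5
[452.67291212 124.80524458 253.63785738] [ 1.79458443e+02 -9.44332131e-02  9.46290807e+01] 41.45573713703494
[  5.17 -11.59  -0.55]
```

View pics/w2.png

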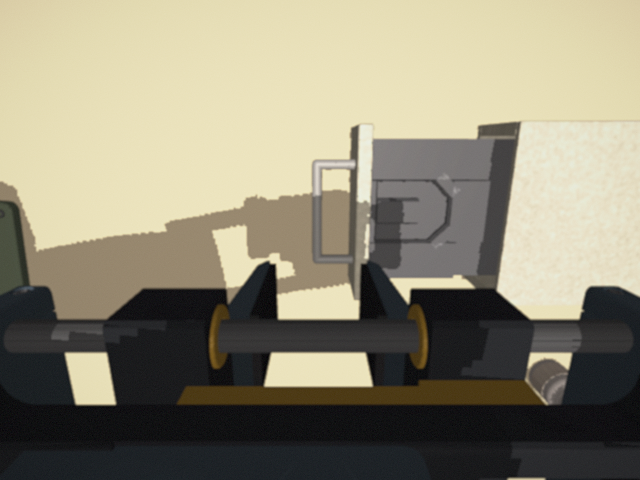

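The drawer is out. The horseshoe pocket shows at about (415,210), partly shaded. On the way to the magnet I'll stop for a better-centred view of it.

```bash

python3 -m jog '0 0 0 2 -0.5 -0.5 0.8;0 0 0 3.5 -1.5 -1.5 0.8;0 0 0 4 -2.2 -2.2 0.8;0 0 0 4 -2.2 -2.2 0.8'
python3 - <<'E'
from h import *
s=env.state();print(s['time_s'],s['ee_pos'],s['ee_rot'],s['gripper_width'])
c=cam('wrist');np.savez('w3.npz',K=c[0],R=c[1],t=c[2])
a=grab_frame('wrist');save(cv2.resize(a[0:320,120:600],None,fx=1.6667,fy=1.6667,interpolation=cv2.INTER_CUBIC),'w3.png');np.save('w3.npy',a)
for d in spotter.trace('pocket','wrist')[:2]: print(d['conf'],d['box'])
E
```

```text
time_s: 7.88
ee_pos: [549.0, 68.2, 191.2]
ee_rot: [-179.6, -0.0, 94.5]
force: [0.1, 0.2, 0.4]
gripper_width: 73.2
7.875 [548.99067392  68.19985063 191.22971075] [-1.79617799e+02 -5.07057449e-03  9.45114852e+01] 73.24657449761817
0.88 [198.3, 21.9, 250.9, 238.2]
```

View pics/w3.png

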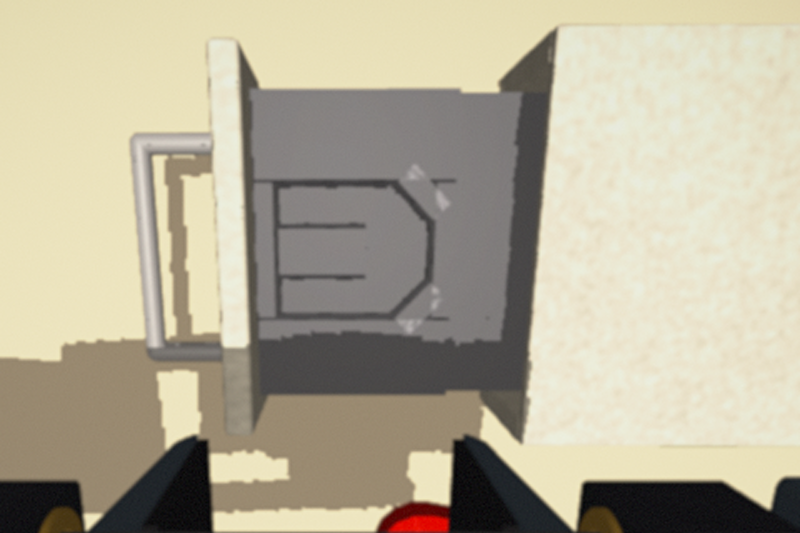

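The pocket outline is clear. In crop px its left edge is at 277, right 432, top 183, bottom 316. The handle bar runs from (141,140) to (156,352), and the insert edges are visible.

```bash
python3 - <<'E'
from h import *
d=np.load('w3.npz');c=(d['K'],d['R'],d['t'])
f=lambda u,v,z: px2w('wrist',(120+u/1.6667,v/1.6667),z,c)
yaw=np.radians(4.75);ex=np.array([np.cos(yaw),np.sin(yaw)]);ey=np.array([-ex[1],ex[0]])
def rel(p):return np.array([p[:2]@ex,p[:2]@ey]).round(1)
for z in(40,44,49):
    P=[f(276,250,z),f(433,248,z),f(335,182,z),f(335,317,z)]
    r=[rel(p) for p in P];L=r[1][0]-r[0][0];W=r[2][1]-r[3][1];q=np.array([(r[0][0]+r[1][0])/2,(r[2][1]+r[3][1])/2])
    print(z,'L',L,'W',W,'cen',(q[0]*ex+q[1]*ey).round(1),'cen rel',q)
print('tongue/legs z49',[rel(f(320,v,49)) for v in (183,226,276,316)])
a,b=f(141,140,57),f(157,352,57);print('handle',((a+b)/2).round(1),rel((a+b)/2),np.degrees(np.arctan2(b[0]-a[0],a[1]-b[1])))
print('insert top edges y', rel(f(400,89,49)),rel(f(400,393,49)))
print('front back-face top',rel(f(238,40,80)),rel(f(253,430,80)),'unit edge z88',rel(f(558,27,88)),rel(f(524,441,88)))
print('grip handle',rel(np.array([453.1,124.8])))
# unit yaw
p,q=f(558,27,88),f(524,441,88);print(np.degrees(np.arctan2(q[0]-p[0],p[1]-q[1])))
p,q=f(276,183,45),f(281,316,45);print(p,q)
s=env.state();print(s['ee_pos'],((np.array([598,-165,200])-s['ee_pos'])/25).round(2))
E
```

```text
40 L 81.70000000000005 W 68.30000000000001 cen [554.1 134.9] cen rel [563.35  88.55]
44 L 80.60000000000002 W 67.4 cen [553.9 135. ] cen rel [563.2  88.7]
49 L 79.5 W 66.4 cen [553.8 135.1] cen rel [563.05  88.8 ]
tongue/legs z49 [array([545.9, 121.6]), array([545.7, 101.3]), array([545.5,  76.6]), array([545.4,  56.2])]
handle [452.4 127.6  57. ] [461.4  89.7] 4.390404854620146
insert top edges y [584.1 163.4] [588.1  14.6]
front back-face top [512.7 175.9] [512.5   4. ] unit edge z88 [643.3 177.6] [644.1   0.8]
grip handle [461.9  86.9]
5.003006940590306
[511.95978633 164.95077525  45.        ] [518.24047415  98.96983469  45.        ]
[549.63053561  69.53378223 193.81791711] [ 1.93 -9.38  0.25]
```

The measurements agree: the pocket is at (553.9,135.2), yaw 4.75°. The front's back face gives x=562.6 in the unit's axes, the unit edge gives 563.7, and the outline gives 563.1. Now the magnet.

```bash

python3 -m jog '0 0 -2 0.2 -2.4 0 0.85;0 0 -4 0.4 -4.8 0 0.85;0 0 -6 0.6 -7.2 0 0.85;0 0 -6.1 0.8 -9.5 0 0.85;0 0 -6.1 0.9 -11.5 0 0.85'
python3 -m jog '0 0 0 0 0 0 0.85;0 0 0 0 0 0 0.85'
python3 - <<'E'
from h import *
s=env.state();print(s['time_s'],s['ee_pos'],s['ee_rot'],s['gripper_width'])
c=cam('wrist');np.savez('w4.npz',K=c[0],R=c[1],t=c[2])
a=grab_frame('wrist');save(cv2.resize(a[0:320,120:600],None,fx=1.6667,fy=1.6667,interpolation=cv2.INTER_CUBIC),'w4.png')
for d in spotter.trace('magnet','wrist')[:3]:
    m=d['region'].astype(np.uint8);r=cv2.minAreaRect(cv2.findNonZero(m));P=cv2.boxPoints(r)
    Q=np.array([px2w('wrist',p,14,c)[:2] for p in P]);e=Q-np.roll(Q,-1,0)
    print(round(d['conf'],2),[int(v) for v in d['box']],'cen',Q.mean(0).round(1),'sides',np.linalg.norm(e,axis=1).round(1),'ang',np.degrees(np.arctan2(e[:,1],e[:,0])).round(1),a[d['region']].mean(0).round())
E
```

```text
time_s: 8.6
ee_pos: [573.2, -219.0, 195.6]
ee_rot: [179.9, -0.0, 64.2]
force: [0.6, 0.2, 0.4]
gripper_width: 77.5
time_s: 8.85
ee_pos: [573.0, -216.8, 194.8]
ee_rot: [180.0, -0.1, 64.2]
force: [-0.6, -0.4, -0.4]
gripper_width: 77.7
8.85 [ 573.02837477 -216.83979747  194.81581824] [ 1.79973566e+02 -5.57886412e-02  6.41586164e+01] 77.724928233462
0.81 [286, 118, 64, 80] cen [ 598.2 -164.1] sides [73.7 60.  73.8 63.5] ang [-119.3  152.2   63.5  -27.9] [102. 100.  94.]
0.75 [304, 242, 70, 77] cen [ 560.7 -283.5] sides [59.5 78.7 62.8 79.9] ang [ 171.8   82.    -7.2 -100.4] [41. 90. 47.]
0.59 [240, 3, 93, 67] cen [619.7 -57.8] sides [78.8 53.4 82.4 53.5] ang [ 154.2   64.8  -25.8 -119. ] [178.  49.  42.]
```

View pics/w4.png

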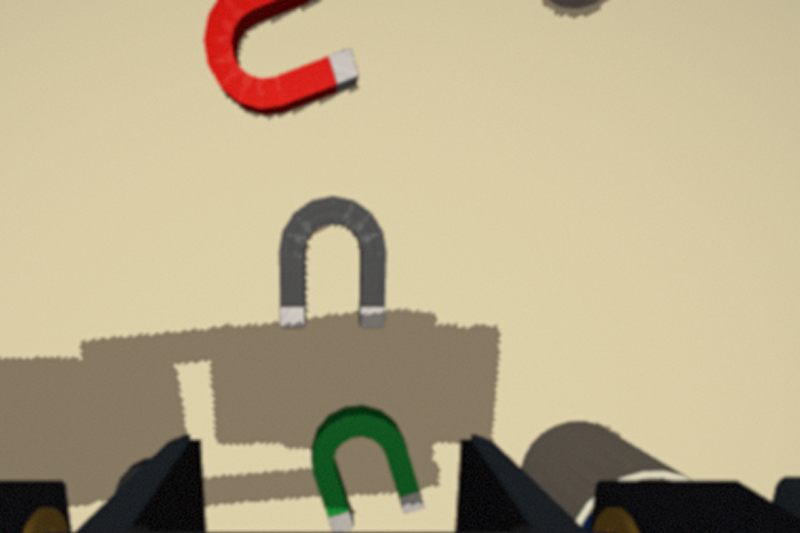

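The dark magnet is at crop (333,262) with crown up, and its legs are nearly parallel to the tool x axis. Red is above it and green below, both clear of it. A final position from the edges follows.

```bash
python3 - <<'E'
from h import *
d=np.load('w4.npz');c=(d['K'],d['R'],d['t'])
f=lambda u,v,z: px2w('wrist',(120+u/1.6667,v/1.6667),z,c)[:2]
z=22
l1,l2,r1,r2=f(280,250,z),f(281,322,z),f(385.5,250,z),f(384.5,322,z)
ax=((l1-l2)+(r1-r2));ax/=np.linalg.norm(ax);print('yaw',np.degrees(np.arctan2(ax[1],ax[0])))
ay=np.array([-ax[1],ax[0]]);W=(l1-r1)@ay,(l2-r2)@ay
cr=f(332.5,197,z);tp=(f(293,326,z)+f(372,327,z))/2
cen=ax*((cr@ax+tp@ax)/2)+ay*((l1+l2+r1+r2)@ay/4);print('W',W,'L',(cr-tp)@ax,'cen',cen)
K,R,t=c;print('cam',-R.T@t)
g=cen-10*ax;s=env.state();print('grasp',g,(g-s['ee_pos'][:2])/25,(11-s['ee_pos'][2])/25,s['ee_rot'])
E
```

```text
yaw 64.24330774733481
W (np.float64(58.64482176097613), np.float64(59.36848844351844)) L 70.63677642433719 cen [ 598.9128498  -164.52338672]
cam [ 604.51770484 -149.52960953  366.25933798]
grasp [ 594.56734522 -173.52986162] [0.85413218 1.71263373] -7.345391763769033 [ 1.79976402e+02 -3.36303101e-02  6.42412494e+01]
```

```bash

python3 -m jog '0 0 0 0.85 1.7 -1 0.85;0 0 0 0.85 1.7 -3 0.85;0 0 0 0.85 1.7 -5 0.85;0 0 0 0.85 1.7 -6.6 0.85;0 0 0 0.85 1.7 -6.6 0.85'
python3 -m jog '0 0 0 0 0 -0.4 0.85;0 0 0 0 0 -0.7 0.85;0 0 0 0 0 -0.7 0.85;0 0 0 0 0 -0.7 0.85'
```

```text
time_s: 9.57
ee_pos: [592.2, -173.4, 26.4]
ee_rot: [-179.6, 0.1, 64.2]
force: [1.2, 0.5, 0.4]
gripper_width: 77.4
time_s: 10.07
ee_pos: [595.0, -175.9, 12.2]
ee_rot: [179.9, -0.0, 64.1]
force: [0.5, -0.0, 0.1]
gripper_width: 77.6
```

```bash

python3 -m jog '0 0 0 0 0 0 0.6;0 0 0 0 0 0 0.5;0 0 0 0 0 0 0.5;0 0 0 0 0 0 0.5;0 0 0 0 0 0 0.5' 40
python3 -m jog '0 0 0 0 0 0.5 0.5;0 0 0 0 0 1.5 0.5;0 0 0 0 0 3 0.5;0 0 0 0 0 5 0.5;0 0 0 0 0 5 0.5'
```

```text
time_s: 10.7
ee_pos: [594.5, -175.8, 11.7]
ee_rot: [180.0, 0.0, 64.1]
force: [-1.1, 0.0, 3.2]
gripper_width: 59.5
time_s: 11.32
ee_pos: [597.3, -176.5, 141.2]
ee_rot: [179.4, -0.1, 64.1]
force: [0.9, -0.4, -4.9]
gripper_width: 60.0
```

```bash

python3 -m jog '0 0 -2 -0.4 1.5 1 0.5;0 0 -4 -0.8 3.5 1 0.5;0 0 -6 -1.2 5.5 1 0.5;0 0 -8 -1.6 7.5 1 0.5;0 0 -10 -2 9.5 1 0.5'
python3 -m jog '0 0 -1.9 -0.2 1.5 0 0.5;0 0 -1.9 -0.2 2.9 0 0.5;0 0 -1.9 -0.2 2.9 0 0.5;0 0 -1.9 -0.2 2.9 0 0.5'
python3 - <<'E'
from h import *
s=env.state();print(s['time_s'],s['ee_pos'],s['ee_rot'],s['gripper_width'],s['force'])
c=cam('wrist');np.savez('w5.npz',K=c[0],R=c[1],t=c[2]);print('cam',-c[1].T@c[2])
a=grab_frame('wrist');save(a,'w5.png')
print(((np.array([541.8,134.2,0])-s['ee_pos'])/25).round(3))
E
```

```text
time_s: 11.95
ee_pos: [542.9, 63.3, 160.0]
ee_rot: [-180.0, 0.2, 13.8]
force: [-0.4, 0.2, -3.2]
gripper_width: 59.5
time_s: 12.45
ee_pos: [538.7, 133.8, 160.4]
ee_rot: [179.9, 0.1, 4.7]
force: [-0.4, 0.7, -2.6]
gripper_width: 60.0
12.45 [538.68372645 133.81411014 160.37714454] [1.79945732e+02 1.45889487e-01 4.65455703e+00] 59.9595038119154 [-0.35645707  0.7019997  -2.58075467]
cam [613.02334754 139.70319153 331.56668809]
[ 0.125  0.015 -6.415]
```

View pics/w5.png

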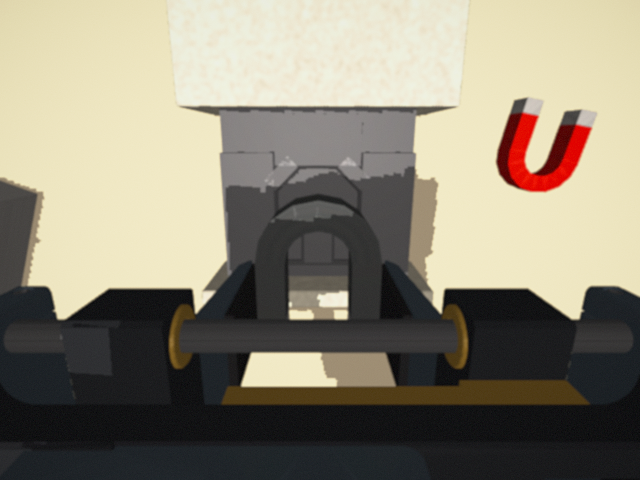

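The magnet is held square with its crown toward the back at about (319,200), and the pocket crown shows behind it at about (319,168). I'll check the in-hand offset.

```bash
python3 - <<'E'
from h import *
d=np.load('w5.npz');c=(d['K'],d['R'],d['t'])
yaw=np.radians(4.7);ex=np.array([np.cos(yaw),np.sin(yaw)]);ey=np.array([-ex[1],ex[0]]);T=np.array([538.68,133.81])
F=lambda x,y,z:w2px('wrist',[*(T+x*ex+y*ey),z],c).round(1)
for o in (9,12,15): print(o,'crown bottom',F(o+36,0,148.7),'top',F(o+36,0,170.7),'inner crown top',F(o+22,0,170.7))
print('legs top',F(0,30,170.7),F(0,-30,170.7))
P=np.array([553.9,135.2]);G=lambda x,y,z:w2px('wrist',[*(P+x*ex+y*ey),z],c).round(1)
print('pocket crown z49',G(40.5,0,49),G(38,0,49),'z40',G(38,0,40),'insert edges',G(60,75,49),G(60,-75,49))
a=cv2.imread('pics/w5.png');cv2.imwrite('pics/w5c.png',cv2.resize(a[130:290,220:420],None,fx=4,fy=3.75,interpolation=cv2.INTER_CUBIC))
E
```

```text
9 crown bottom [317.5 199. ] top [317.4 206.8] inner crown top [317.4 236.7]
12 crown bottom [317.5 193.1] top [317.4 200.2] inner crown top [317.4 230.4]
15 crown bottom [317.5 187.2] top [317.4 193.5] inner crown top [317.4 224.1]
legs top [255.7 298.4] [379.3 298.3]
pocket crown z49 [317.4 164.2] [317.4 167.5] z40 [317.4 166.6] insert edges [217.9 137.9] [416.9 137.8]
```

View pics/w5c.png

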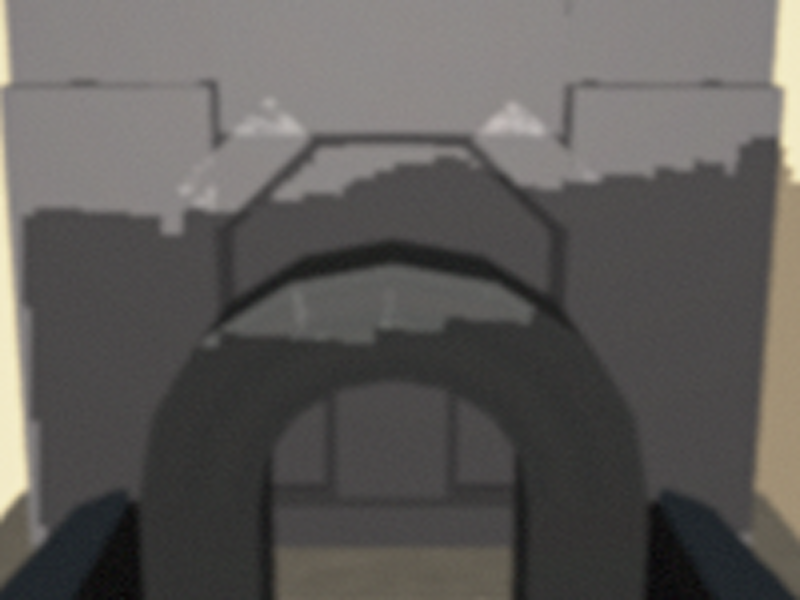

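The in-hand offset is confirmed at 11.8 mm, and the lateral alignment matches the pocket. I'll descend to just above it.

```bash

python3 -m jog '0 0 0 0.13 0.015 -1 0.5;0 0 0 0.13 0.015 -2.2 0.5;0 0 0 0.13 0.015 -3.6 0.5;0 0 0 0.13 0.015 -3.6 0.5;0 0 0 0.13 0.015 -3.6 0.5'
python3 - <<'E'
from h import *
s=env.state();print(s['time_s'],s['ee_pos'],s['ee_rot'],s['gripper_width'],s['force'])
print(((np.array([542.1,134.2,52])-s['ee_pos'])/25).round(3))
c=cam('wrist');a=grab_frame('wrist')
cv2.imwrite('pics/w6.png',cv2.resize(a[100:300,200:440,::-1],None,fx=3.2,fy=3,interpolation=cv2.INTER_CUBIC))
E
```

```text
time_s: 13.12
ee_pos: [543.8, 134.2, 72.6]
ee_rot: [-180.0, -0.1, 4.6]
force: [0.6, 0.5, -2.1]
gripper_width: 59.5
13.125 [543.79027919 134.22686518  72.55085011] [-1.79993532e+02 -1.07330070e-01  4.57450969e+00] 59.503044383005815 [ 0.64199085  0.51271219 -2.10157366]
[-0.068 -0.001 -0.822]
```

View pics/w6.png

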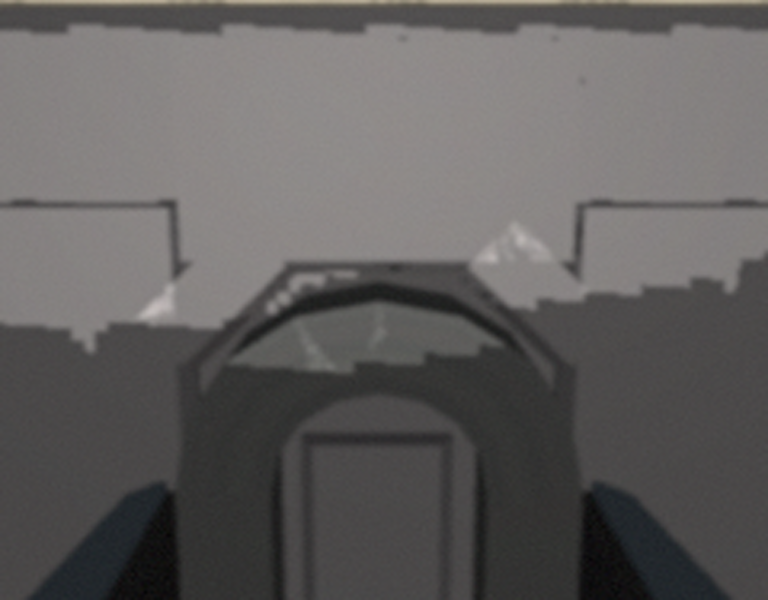

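The magnet is centred over the pocket: gap centre is col 380, tongue 378 and pocket 378. I'll lower it gently, with a 1 mm x correction.

```bash

python3 -m jog '0 0 0 -0.04 0 -0.15 0.5;0 0 0 -0.04 0 -0.3 0.5;0 0 0 -0.04 0 -0.4 0.5;0 0 0 -0.04 0 -0.5 0.5;0 0 0 -0.04 0 -0.5 0.5'
```

```text
time_s: 13.8
ee_pos: [541.6, 134.6, 58.7]
ee_rot: [180.0, 0.0, 4.6]
force: [-0.2, 0.3, -2.9]
gripper_width: 59.7
```

```bash

python3 -m jog '0 0 0 0 0 -0.06 0.5;0 0 0 0 0 -0.12 0.5;0 0 0 0 0 -0.18 0.5;0 0 0 0 0 -0.24 0.5;0 0 0 0 0 -0.24 0.5'
```

```text
time_s: 14.42
ee_pos: [541.7, 134.6, 52.8]
ee_rot: [180.0, 0.0, 4.6]
force: [-0.5, -0.5, -2.8]
gripper_width: 59.7
```

No contact force on the way in, so the magnet is inside the pocket with its bottom at about 41 mm. I'll continue to floor contact.

```bash

python3 -m jog '0 0 0 0 0 -0.03 0.5;0 0 0 0 0 -0.06 0.5;0 0 0 0 0 -0.06 0.5'
```

```text
time_s: 14.8
ee_pos: [541.8, 134.7, 51.7]
ee_rot: [180.0, -0.0, 4.6]
force: [-0.6, -0.7, -0.6]
gripper_width: 59.5
```

```bash

python3 -m jog '0 0 0 0 0 -0.03 0.5;0 0 0 0 0 -0.05 0.5;0 0 0 0 0 -0.05 0.5'
```

```text
time_s: 15.18
ee_pos: [542.1, 134.7, 51.7]
ee_rot: [-180.0, -0.1, 4.6]
force: [-2.2, -0.9, 7.8]
gripper_width: 59.7
```

The magnet is on the floor: z 51.7 matches the grasp height of 11.7 plus 40. Now release and lift.

```bash

python3 -m jog '0 0 0 0 0 0.03 0.7;0 0 0 0 0 0.03 0.78;0 0 0 0 0 0.03 0.78;0 0 0 0 0 0.03 0.78;0 0 0 0 0 0.03 0.78'
python3 -m jog '0 0 0 0 0 0.3 0.78;0 0 0 0 0 1 0.78;0 0 0 0 0 2.5 0.78;0 0 0 0 0 4.5 0.78;0 0 0 0 0 5.5 0.78'
python3 -m jog '0 0 0 -1 0 0 0.78;0 0 0 -2.2 0 0 0.78;0 0 0 -2.2 0 0 0.78'
python3 - <<'E'
from h import *
s=env.state();print(s['time_s'],s['ee_pos'],s['ee_rot'],s['gripper_width'],s['force'])
c=cam('wrist');a=grab_frame('wrist')
yaw=np.radians(4.75);ex=np.array([np.cos(yaw),np.sin(yaw)]);ey=np.array([-ex[1],ex[0]]);P=np.array([553.9,135.2])
G=lambda x,y,z:w2px('wrist',[*(P+x*ex+y*ey),z],c).round(1)
print('home crown top',G(36,0,62),'if on insert',G(36,0,71),'legs',G(0,30,62),G(0,-30,62),'tips',G(-36,23,62),G(-36,-23,62),'handle',G(-101,0,60))
cv2.imwrite('pics/w7.png',cv2.resize(a[60:320,140:500,::-1],None,fx=2.2,fy=2.2,interpolation=cv2.INTER_CUBIC))
E
```

```text
time_s: 15.8
ee_pos: [541.7, 134.7, 50.8]
ee_rot: [180.0, 0.0, 4.6]
force: [0.6, -0.1, 0.1]
gripper_width: 71.0
time_s: 16.42
ee_pos: [542.9, 134.9, 192.0]
ee_rot: [-180.0, -0.3, 4.6]
force: [-1.0, -0.6, 0.6]
gripper_width: 71.0
time_s: 16.8
ee_pos: [485.3, 134.6, 189.2]
ee_rot: [180.0, -0.0, 4.7]
force: [0.8, 0.3, -0.7]
gripper_width: 71.0
16.8 [485.2623179  134.60628331 189.20124628] [ 1.79998488e+02 -8.29421728e-03  4.66695624e+00] 70.9924964259847 [ 0.84703328  0.25714169 -0.72586569]
home crown top [324.1  99.2] if on insert [324.3  97.9] legs [286.6 147.2] [361.4 147.1] tips [296.1 192. ] [351.6 192. ] handle [323.6 265.3]
```

View pics/w7.png

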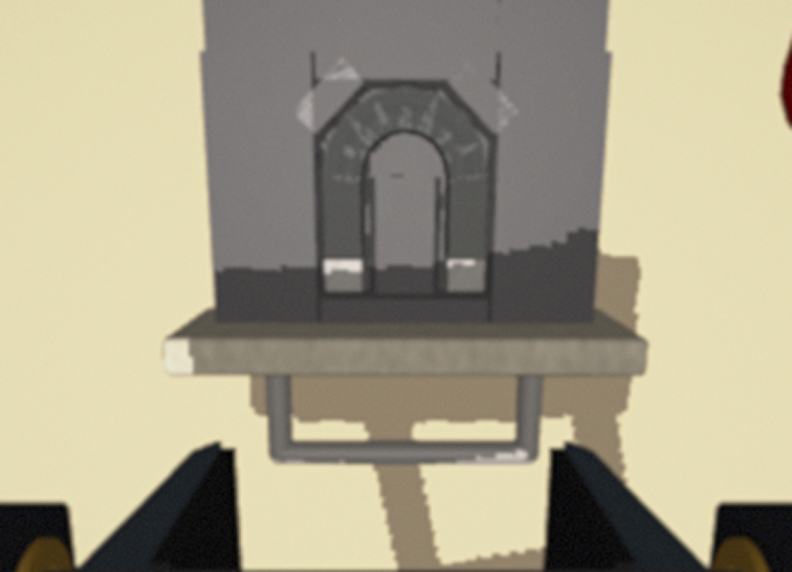

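The magnet lies flat in the pocket. Its crown is at full-frame (323,99) against a predicted (324,99), and the handle is at row 264.5 against 265.3, so the drawer has not moved. I'll do a quick bystander check, then hand in.

```bash

python3 -m jog '0 0 0 -0.5 -2 1 0.78;0 0 0 -1 -4 1 0.78;0 0 0 -1.5 -6 1 0.78;0 0 0 -2 -8 1 0.78;0 0 0 -2 -8 1 0.78'
python3 - <<'E'
from h import *
a=grab_frame('top');b=cv2.imread('pics/top0.png')[:,:,::-1]
for q in ['pen_cup','jar','clothespin','ring_magnet','magnet','handle']:
    print(q,[(round(d['conf'],2),[int(v) for v in d['box']]) for d in spotter.look_for(q,'top')][:4])
for d in spotter.trace('magnet','top'):
    m=np.argwhere(d['region'])[:,::-1].mean(0);print(m.round(1),px2w('top',m,62)[:2].round(1))
print('expected bar px',w2px('top',[453.2,126.8,60]),env.state()['time_s'])
cv2.imwrite('pics/top2.png',cv2.resize(a[120:360,200:520,::-1],None,fx=2.5,fy=2.5,interpolation=cv2.INTER_CUBIC))
E
```

```text
time_s: 17.48
ee_pos: [437.2, -68.3, 213.9]
ee_rot: [179.9, -0.1, 4.3]
force: [-0.3, 0.7, 0.7]
gripper_width: 70.8
pen_cup [(0.78, [468, 189, 46, 37])]
jar [(0.69, [351, 153, 24, 28])]
clothespin [(0.61, [504, 258, 6, 34]), (0.27, [467, 189, 48, 38])]
ring_magnet [(0.64, [440, 315, 13, 20])]
magnet [(0.85, [338, 226, 24, 30]), (0.67, [438, 252, 36, 29]), (0.63, [255, 257, 24, 32])]
handle [(0.7, [226, 227, 86, 96])]
[363.7 168.1] [775.4 -80.3]
[350.8 242.7] [611.8 -47.8]
[455.8 265.7] [ 557.3 -271.6]
[266.  270.4] [555.7 135.2]
expected bar px [270.53203557 318.61624395] 17.875
```

View pics/top2.png

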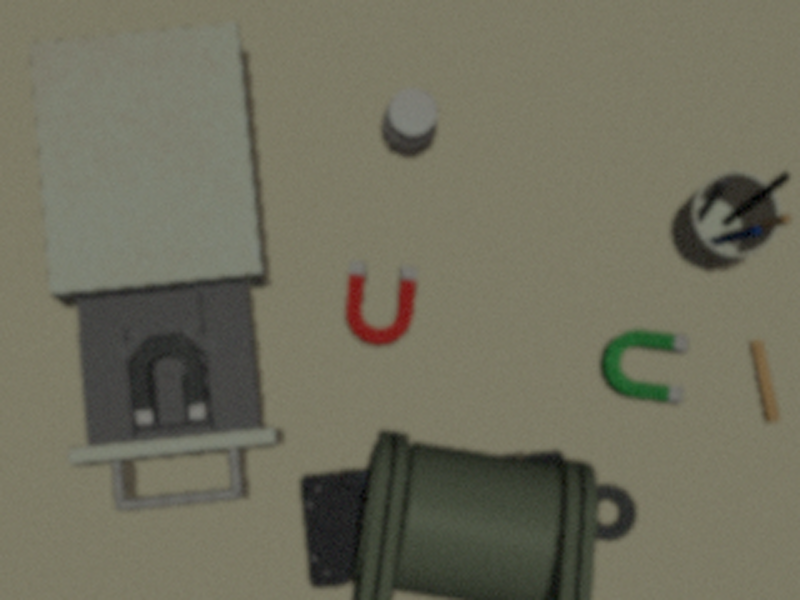

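The top view agrees: the magnet is in the pocket, the bar is at about (272,320) against an expected (271,319), and the bystanders are where they were.

```bash
python3 -c "
from workcell import env
print(env.job_done())"
```

```text
the job is handed in; nothing more can be done
None
```

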